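Turn the birdhouse front to its next edge on the sanding bar

TASK

One long side of the birdhouse front panel has been rubbed on the sanding bar and the panel slid back. Now turn it, lying flat on the sanding board, so that its bottom edge (the end farther from the round entrance hole) faces the bar, and slide it up until that whole edge sits flush against the bar's abrasive face, ready for the next pass. Leave it there and leave the wood off-cut, the paint brush and the marker where they lie.

Things in the scene. Friction and masses are not known exactly. Their poses are not given: they have to be found in the camera images.
- panel: Loose birdhouse front, brown wood, 105 (x) x 150 (y) x 20 mm, about 0.25 kg, flat on the sanding board; slides under 1 to 3 N. Origin: centre of underside, z up. Bottom edge: the 105 mm end at y = -75 mm. 36 mm entrance hole through it at y = +32 mm. At the start its bottom end points roughly to the robot, its x = +52.5 mm side roughly to the bar, clear of it.
- bottom_left (a point): Corner of the panel's underside at panel x = -52.5, y = -75 mm: one end of the bottom edge. Axes as the panel's.
- bottom_right (a point): Corner of the panel's underside at panel x = +52.5, y = -75 mm: other end of the bottom edge. Axes as the panel's.
- sanding_board: Fixed flat pine board 290 (x) x 440 (y) x 12 mm on the table, origin at the centre of its underside, z up; the panel slides on its top, 12 mm above the table. Its -y end (robot's right) carries the fixed sanding bar: dark wood, 290 mm long, 34 mm high above the board's top, a black abrasive strip on the face toward the board's middle.
- bar_face (a point): Middle of the abrasive face at its lower edge, on the board's top surface, at board x = 0, y = -187 mm. Axes as the board's: x runs along the bar (the face spans x = -143 to +143 mm), +y points out of the face to the board's middle. The strip is rigid and held fast.
- off_cut: Small dark wood block 38 x 60 x 19 mm, loose in the far left corner of the sanding board. Bystander. Origin at the centre of its underside.
- brush: Paint brush with wooden handle, 50 x 233 x 14 mm, on the table left of the board. Bystander. Origin at the centre of its underside.
- felt_marker: Marker pen, 17 x 130 x 17 mm, on the table to the right of the bar. Bystander. Origin at the centre of its underside.

How it is judged:
By the outcome, as a careful person would: the job done as asked, in the order asked, and still so for the second after the job is handed in, with the robot touching nothing.
It also fails if it takes over 51 s, if anything falls off the work surface, if the arm or the gripper's body presses on something with over 40 N, if the wrist force passes 120 N, or if a joint passes its speed limit or range.

ROBOT

A 6-joint arm with a two-finger parallel gripper is mounted at the origin on a cart in front of the work surface, level with it; the furniture and walls round the work are solid. World frame = base frame: x ahead of the robot, y to its left, z up, the work surface at z = 0. Lengths are in m, angles in rad, forces in N, time in s.
With the tool pointing down it reaches from about 0.35 to 0.775 m from the base axis. Payload 5.5 kg.
Tool frame: the origin (TCP) lies at the very end of the fingers, on their centre line; the grasp point (between the pads) lies 19 mm behind it; x points along the fingers, y is the direction in which the jaws open and shut, and the axes are right-handed (so a half turn about x gives the same grasp; the last joint's range is limited). The gripper opens to 85 mm and grips with 20 to 120 N. Pads are 22 mm wide; open, the fingers measure 114 mm over their backs; the gripper's body (76 mm by 85 mm) begins 54 mm behind the grasp point. The pads swing forward as they close: fully open they stand 13 mm farther back than shut.
Start: joints at [0.965, 0.313, 0.046, 1.304, 0, 1.431], TCP at [0.258, 0.514, 0.231] pointing down, gripper open.
Joint ranges: [-2.76, 2.76], [-0.86, 1.69], [-1.03, 1.26], [-2.2, 2.34], [-1.47, 1.5], [-3.14, 3.14]. Speed limits (rad/s): [2.57, 2.57, 3.14, 3.14, 3.14, 3.14].

INTERFACE

Orientations are given as a unit quaternion [w, x, y, z].
In Python, from workcell import env gives the robot as it stands.
- The arm moves only by the tool drive_tool, never from a script. Its argument "plan" is a list that holds one entry, the list of rows, each a list of 7 numbers: the shift along the tool's x, y, z in cm, then the turn, a rotation vector about the tool's x, y, z in degrees, then the opening, from 0 (shut) to 1 (fully open). In form: [[[tx, ty, tz, wx, wy, wz, fingers], ...]]. A call has exactly 5 rows; each row shifts and turns the commanded pose from where the row before left it, along the tool's axes as they then stand; what a row does not reach is not made up. A row lasts 1/12 s, in which the tool goes at most 41.7 mm and 7.16 degrees, less where a joint would pass 70% of its speed; a pose out of reach is approached as far as the arm can. A call with a gripper value outside its range is refused whole. The fingers move at their own pace and stop on an object; "squeeze" is the grip in N (left out, the last holds). Time passes only in rows, so rows that do not move let the fingers close, or fill a call up. It gives the time, the measured TCP pose, the force and the opening at its end, in the units of the state.
- env.get_state(): the state, without advancing time (a new reading comes with each control period).
- env.read_camera(name): name is "side" or "top" or "wrist"; returns the picture (480x640x3 uint8, red, green, blue); there is no depth.
- env.camera_model(name): a dict with "camera_matrix" (3x3 intrinsics, pixels), "k1" (the pictures are not rectified: a ray, as slopes to the right and down, at radius r is drawn at 1 + k1 r^2 times it, then the intrinsics apply), "camera_from_world" (4x4, takes a point from world to camera coordinates); the wrist camera has in their place "T_tool_cam" (4x4, takes a point from camera to tool coordinates, whose origin is the TCP and whose axes are the tool frame's). Camera axes: x right, y down, z forward; pixel columns grow to the right and rows downward; lengths in m; the calibration is good to about 2 mm. A picture is of the moment at which its call begins: read the wrist's pose just before it. camera_model takes no time and is no camera call.
- env.hand_in(): hands the job in, once; it reports no verdict.
The state is a dict: "clock": time; "joint_pos": joint angles; "qvel": joint speeds; "tau": joint torques, N m; "tcp_pos": TCP position; "orientation": TCP orientation; "wrist_force": force on the tool from outside, world axes, zero at the start; "ft_torque": the same for the moment, N m; "finger_gap": finger opening in m.
Only numpy, scipy, OpenCV 4.12 (cv2) and the standard library are available. Lean on these libraries where they do the work, as an engineer would, in place of code of your own. Each camera call takes 0.05 s, during which the arm holds its last target.

## Working session

There is one attempt and no reset: what is moved stays moved. The work goes in short steps, Python scripts to look and compute and a tool call to move; the robot and the scene stay as the last step left them, time stands still between calls to the robot, and variables do not carry over. Pictures are saved under pics/ and viewed, and the job is handed in when it is done.

Besides the shell and the picture viewer there is one more tool, called after "Call:" in YAML: its name, and indented under it one key for each argument. drive_tool: Moves the arm, as the interface text tells. Its arguments: {"type":"object","properties":{"plan":{"type":"array","items":{"type":"array","items":{"type":"array","items":{"type":"number"}}}},"squeeze":{"type":"number"}},"required":["plan"]}

```bash
mkdir -p pics; ls; cat > h.py <<'E'
import numpy as np, cv2
from workcell import env
def snap(name,fn):
    im=env.read_camera(name); cv2.imwrite('pics/'+fn,im[:,:,::-1]); return im
def undist(m,px):
    K=np.array(m['camera_matrix']);k1=m['k1']
    d=np.array([k1,0,0,0,0.])
    return cv2.undistortPoints(np.array(px,float).reshape(-1,1,2),K,d).reshape(-1,2)
def cfw(name,m=None):
    m=m or env.camera_model(name)
    return np.array(m['camera_from_world'])
def topx(name,px,z):
    m=env.camera_model(name);T=np.linalg.inv(cfw(name,m))
    n=undist(m,px);out=[]
    for u in n:
        d=T[:3,:3]@np.array([u[0],u[1],1]);o=T[:3,3];out.append(o+d*(z-o[2])/d[2])
    return np.array(out)
def proj(name,P):
    m=env.camera_model(name);T=cfw(name,m);P=np.atleast_2d(P)
    r,_=cv2.Rodrigues(T[:3,:3])
    return cv2.projectPoints(P.astype(float),r,T[:3,3],np.array(m['camera_matrix'],float),np.array([m['k1'],0,0,0,0.]))[0].reshape(-1,2)
E
python3 - <<'E'
from h import *
np.set_printoptions(precision=4,suppress=True)
print(env.get_state())
snap('top','top0.png');snap('side','side0.png')
for n in('top','side'): print(n,env.camera_model(n))
print(env.camera_model('wrist'))
E
```

```text
pics
{'clock': 0.0, 'joint_pos': array([0.9654, 0.314 , 0.045 , 1.3036, 0.    , 1.4312]), 'qvel': array([-0.0007,  0.0005, -0.    , -0.0012, -0.0001, -0.0014]), 'tau': array([  0.001 , -48.0623,  29.8535,   0.0192,   0.    ,  -0.    ]), 'tcp_pos': array([0.258 , 0.5133, 0.2304]), 'orientation': array([ 0.6878,  0.1626,  0.6882, -0.1638]), 'wrist_force': array([-0.3611, -0.748 ,  0.8361]), 'ft_torque': array([-0.0095, -0.0466, -0.0123]), 'finger_gap': 0.08539603618218648}
top {'camera_matrix': array([[492.3917,   0.    , 323.4136],
       [  0.    , 492.3917, 239.3135],
       [  0.    ,   0.    ,   1.    ]]), 'k1': -0.0712371315394978, 'camera_from_world': array([[ 0.003 , -1.    , -0.0018,  0.0652],
       [-0.9854, -0.0026, -0.1703,  0.5333],
       [ 0.1703,  0.0023, -0.9854,  1.1148],
       [ 0.    ,  0.    ,  0.    ,  1.    ]])}
side {'camera_matrix': array([[514.8548,   0.    , 323.7839],
       [  0.    , 514.8548, 238.5584],
       [  0.    ,   0.    ,   1.    ]]), 'k1': 0.03115094732736991, 'camera_from_world': array([[ 0.8856, -0.4643,  0.0075, -0.4399],
       [-0.2665, -0.5214, -0.8107,  0.2012],
       [ 0.3803,  0.7159, -0.5855,  0.8762],
       [ 0.    ,  0.    ,  0.    ,  1.    ]])}
{'camera_matrix': array([[429.3454,   0.    , 323.6598],
       [  0.    , 429.3454, 237.4211],
       [  0.    ,   0.    ,   1.    ]]), 'k1': -0.016222442634105497, 'T_tool_cam': array([[-0.0003, -0.3086,  0.9512, -0.1416],
       [ 1.    ,  0.0005,  0.0005, -0.0002],
       [-0.0007,  0.9512,  0.3086, -0.0785],
       [ 0.    ,  0.    ,  0.    ,  1.    ]])}
```

View pics/top0.png

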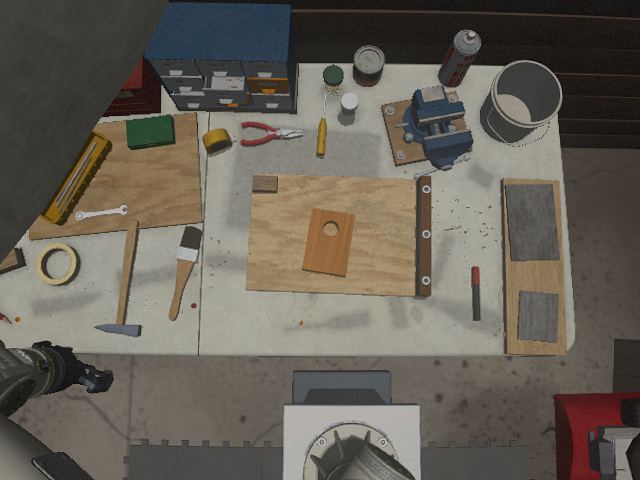

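View pics/side0.png

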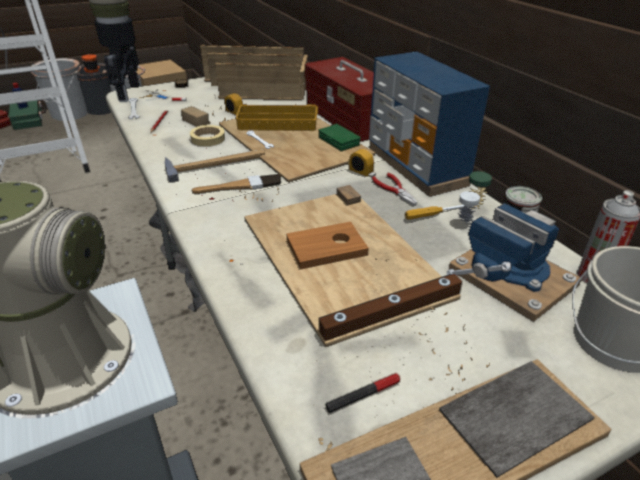

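The top view shows the panel at about (303–355, 208–277), with its hole at (330,228). The bar is at x≈418–431 px, and the off-cut, brush and marker are clear of it. Next I'll zoom in to measure.

```bash
python3 - <<'E'
import cv2
im=cv2.imread('pics/top0.png')
cv2.imwrite('pics/z0.png',cv2.resize(im[200:285,295:365],None,fx=7,fy=7,interpolation=cv2.INTER_CUBIC))
cv2.imwrite('pics/z1.png',cv2.resize(im[165:305,390:450],None,fx=4.2,fy=4.2,interpolation=cv2.INTER_CUBIC))
E
```

```text
(no output)
```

View pics/z0.png

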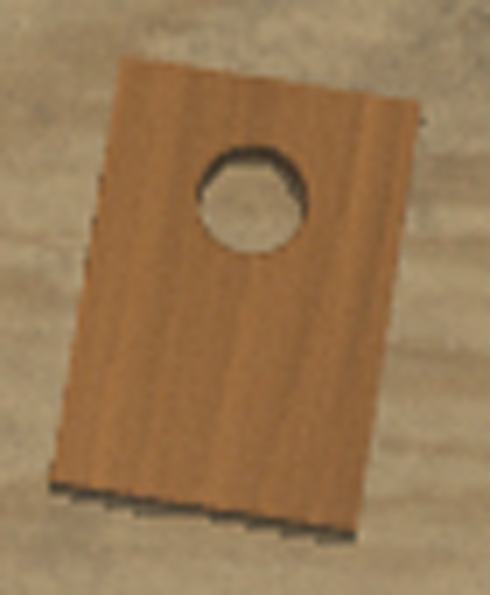

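View pics/z1.png

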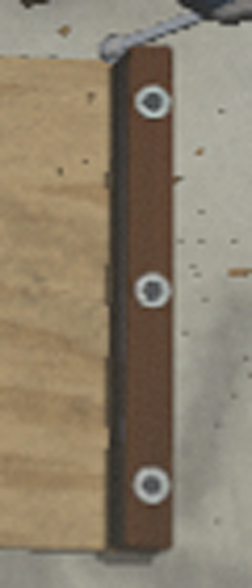

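```bash
python3 - <<'E'
from h import *
np.set_printoptions(precision=4,suppress=True)
s=0.5/7-0.5
c=topx('top',np.array([[120,57],[420,100],[355,530],[53,483]])/7+[295+s,200+s],0.032)
print(c); 
L=lambda a,b:np.linalg.norm(c[a]-c[b])
print('sizes',L(0,1),L(2,3),L(0,3),L(1,2))
print('hole',topx('top',[[252/7+295+s,200/7+200+s]],.032))
yv=(c[0]+c[1]-c[2]-c[3])/2; xv=(c[1]+c[2]-c[0]-c[3])/2
print('centre',c.mean(0),'yaw from y',np.degrees(np.arctan2(yv[1],yv[0])),'from x',np.degrees(np.arctan2(xv[1],xv[0])))
cen=c.mean(0);u=yv/np.linalg.norm(yv);print('hole pred',cen+.032*u,'grip',cen+.0606*u,'topedge',cen+.075*u)
b=topx('top',np.array([[107,60],[107,547]])/4.2+[390-.4,165-.4],.012);print('bar low',b)
b=topx('top',np.array([[127,50],[125,547]])/4.2+[390-.4,165-.4],.046);print('bar top',b)
b=topx('top',[[249.5,176.5],[246,290],[271,240]],.012);print(b)
# wrist fk / jaws
from scipy.spatial.transform import Rotation as R
s=env.get_state();w=s['orientation'];M=R.from_quat([w[1],w[2],w[3],w[0]]).as_matrix();print(M)
E
```

```text
[[ 0.6128  0.0953  0.032 ]
 [ 0.5979 -0.0081  0.032 ]
 [ 0.4496  0.015   0.032 ]
 [ 0.4652  0.1168  0.032 ]]
sizes 0.10437414338021826 0.10303684122941323 0.14915783139420052 0.15008395666977306
hole [[0.5627 0.0497 0.032 ]]
centre [0.5314 0.0548 0.032 ] yaw from y -8.572611757262793 from x -98.46289232066093
hole pred [0.563 0.05  0.032] grip [0.5913 0.0457 0.032 ] topedge [0.6055 0.0436 0.032 ]
bar low [[ 0.6921 -0.1607  0.012 ]
 [ 0.405  -0.1524  0.012 ]]
bar top [[ 0.6879 -0.166   0.046 ]
 [ 0.403  -0.1561  0.046 ]]
[[0.6971 0.2513 0.012 ]
 [0.4155 0.2516 0.012 ]
 [0.5369 0.1941 0.012 ]]
[[-0.0009  0.4492  0.8934]
 [-0.0014  0.8934 -0.4492]
 [-1.     -0.0016 -0.0002]]
```

```bash
cat >> h.py <<'E'
from scipy.spatial.transform import Rotation as R
np.set_printoptions(precision=4,suppress=True)
def pose():
    s=env.get_state();w=s['orientation'];M=R.from_quat([w[1],w[2],w[3],w[0]]).as_matrix()
    return s,np.array(s['tcp_pos']),M
def yaw(M): return np.degrees(np.arctan2(M[1,1],M[0,1]))
def plan(pos,yw,n,f,tilt=True):
    """pose targets interpolated; rows in tool axes, rounded, carrying rounding error on"""
    s,p,M=pose(); T0=M
    y=np.radians(yw); G=np.array([[0,np.cos(y),np.sin(y)],[0,np.sin(y),-np.cos(y)],[-1,0,0]])
    rv=R.from_matrix(M.T@G).as_rotvec()
    cp,cM=p.copy(),M.copy()
    for i in range(1,n+1):
        tp=p+(np.array(pos)-p)*i/n; tM=M@R.from_rotvec(rv*i/n).as_matrix()
        t=np.round(cM.T@(tp-cp)*100,2); w=np.round(np.degrees(R.from_matrix(cM.T@tM).as_rotvec()),1)
        print('[%g,%g,%g,%g,%g,%g,%g],'%(*t,*w,f))
        cp=cp+cM@t/100; cM=cM@R.from_rotvec(np.radians(w)).as_matrix()
    print('end',cp,yaw(cM))
E
python3 -c "
from h import *
plan([.591,.0457,.13],-8.6,15,.47)"
```

```text
[0.67,-1.79,3.38,4.8,0,0,0.47],
[0.67,-1.49,3.53,4.8,0,0,0.47],
[0.68,-1.2,3.63,4.8,0,0,0.47],
[0.67,-0.89,3.72,4.8,0,0,0.47],
[0.67,-0.58,3.79,4.8,0,0,0.47],
[0.67,-0.25,3.81,4.8,0,0,0.47],
[0.67,0.06,3.83,4.8,0,0,0.47],
[0.68,0.38,3.81,4.8,0,0,0.47],
[0.67,0.7,3.76,4.7,0,0,0.47],
[0.67,1.01,3.69,4.8,0,0,0.47],
[0.67,1.31,3.6,4.8,0.1,0,0.47],
[0.67,1.61,3.47,4.8,-0,0.1,0.47],
[0.67,1.9,3.33,4.8,-0,-0,0.47],
[0.67,2.16,3.15,4.8,-0,-0,0.47],
[0.67,2.42,2.97,4.8,-0,-0,0.47],
end [0.591  0.0457 0.13  ] -8.590185906522036
```

Call:
drive_tool:
  plan:
    - [[0.6, -1.8, 3.4, 4.8, 0, 0, 0.47], [0.6, -1.5, 3.5, 4.8, 0, 0, 0.47], [0.6, -1.2, 3.6, 4.8, 0, 0, 0.47], [0.7, -0.9, 3.7, 4.8, 0, 0, 0.47], [0.7, -0.6, 3.8, 4.8, 0, 0, 0.47]]

```text
clock: 0.52
tcp_pos: [0.3689, 0.3563, 0.1987]
orientation: [0.638, 0.304, 0.639, -0.304]
wrist_force: [-0.0, 0.1, 0.0]
finger_gap: 0.0403
```

Call:
drive_tool:
  plan:
    - [[0.7, -0.2, 3.8, 4.8, 0, 0, 0.47], [0.7, 0.1, 3.8, 4.8, 0, 0, 0.47], [0.7, 0.4, 3.8, 4.8, 0, 0, 0.47], [0.7, 0.7, 3.8, 4.8, 0, 0, 0.47], [0.7, 1, 3.7, 4.8, 0, 0, 0.47]]

```text
clock: 0.93
tcp_pos: [0.4808, 0.2008, 0.1637]
orientation: [0.561, 0.43, 0.561, -0.43]
wrist_force: [0.2, 0.7, 0.6]
finger_gap: 0.04
```

```bash
python3 -c "
from h import *
s,p,M=pose();print(s['clock'],p,yaw(M),s['finger_gap'])
plan([.591,.0457,.13],-8.6,5,.47)"
```

```text
0.9333 [0.4808 0.2008 0.1637] 15.074214665600406 0.04000354727826492
[0.67,1.32,3.57,4.7,-0,0,0.47],
[0.68,1.61,3.45,4.8,-0,0,0.47],
[0.67,1.89,3.3,4.7,-0,0,0.47],
[0.68,2.16,3.13,4.7,-0,0,0.47],
[0.67,2.4,2.95,4.8,0,0,0.47],
end [0.591  0.0457 0.13  ] -8.625786595193293
```

Call:
drive_tool:
  plan:
    - [[0.6, 1.3, 3.5, 4.7, 0, 0, 0.47], [0.6, 1.6, 3.4, 4.7, 0, 0, 0.47], [0.6, 1.9, 3.3, 4.7, 0, 0, 0.47], [0.7, 2.1, 3.1, 4.7, 0, 0, 0.47], [0.6, 2.3, 2.9, 4.7, 0, 0, 0.47]]

```text
clock: 1.35
tcp_pos: [0.5896, 0.0482, 0.1324]
orientation: [-0.462, -0.535, -0.462, 0.536]
wrist_force: [0.2, 0.3, 0.1]
finger_gap: 0.0404
```

Call:
drive_tool:
  plan:
    - [[0, 0, 0, 0, 0, 0, 0.47], [0, 0, 0, 0, 0, 0, 0.47], [0, 0, 0, 0, 0, 0, 0.47], [0, 0, 0, 0, 0, 0, 0.47], [0, 0, 0, 0, 0, 0, 0.47]]

```text
clock: 1.77
tcp_pos: [0.5885, 0.0513, 0.1336]
orientation: [0.464, 0.534, 0.464, -0.534]
wrist_force: [-0.1, -0.2, 1.4]
finger_gap: 0.0402
```

```bash
cat >> h.py <<'E'
def wristcam():
    s,p,M=pose(); m=env.camera_model('wrist')
    T=np.eye(4);T[:3,:3]=M;T[:3,3]=p
    return m,T@np.array(m['T_tool_cam'])
def wpx(px,z,mc):
    m,T=mc;n=undist(m,px);out=[]
    for u in n:
        d=T[:3,:3]@np.array([u[0],u[1],1]);o=T[:3,3];out.append(o+d*(z-o[2])/d[2])
    return np.array(out)
E
python3 -c "
from h import *
import pickle
s,p,M=pose();print(s['clock'],p,yaw(M),s['finger_gap'])
pickle.dump(wristcam(),open('wc1.pkl','wb'))
snap('wrist','w1.png')"
```

```text
1.7667 [0.5885 0.0513 0.1336] -8.060578905996817 0.0402281003482019
```

View pics/w1.png

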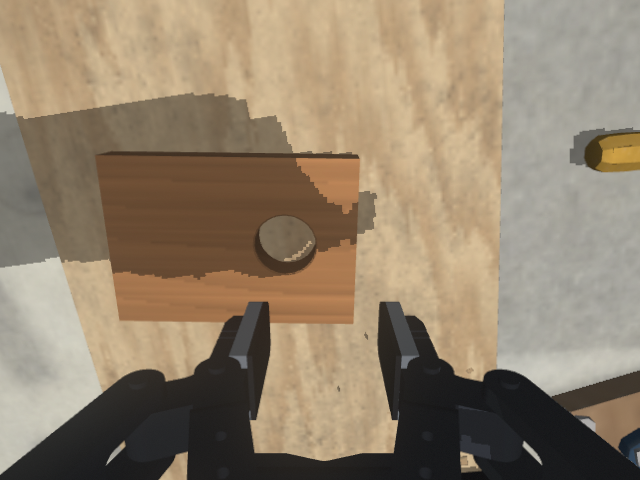

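```bash
python3 -c "
import cv2
im=cv2.imread('pics/w1.png')
cv2.imwrite('pics/w1z.png',cv2.resize(im[140:340,80:380],None,fx=2.6,fy=2.6,interpolation=cv2.INTER_CUBIC))"
```

```text
(no output)
```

View pics/w1z.png

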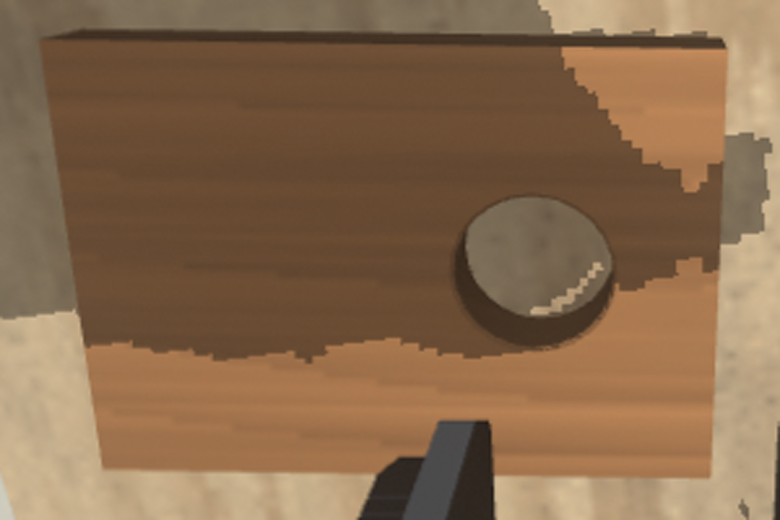

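```bash
python3 -c "
from h import *
import pickle
mc=pickle.load(open('wc1.pkl','rb'))
q=np.array([[725,47],[711,478],[103,468],[41,39],[534,271]])/2.6+[80-.3,140-.3]
c=wpx(q,.032,mc);print(c)
h=c[4];c=c[:4]
L=lambda a,b:np.linalg.norm(c[a]-c[b]); print(L(0,1),L(2,3),L(0,3),L(1,2))
u=(c[0]+c[1]-c[2]-c[3]);u/=np.linalg.norm(u);cen=c.mean(0)
print(cen,np.degrees(np.arctan2(u[1],u[0])),'hole',h,cen+.032*u,'grip',h+.0286*u,cen+.0606*u)
plan([.591,.046,.06],-8.6,5,.47)"
```

```text
[[ 0.6151  0.095   0.032 ]
 [ 0.5997 -0.0086  0.032 ]
 [ 0.4522  0.0147  0.032 ]
 [ 0.4686  0.1176  0.032 ]
 [ 0.5657  0.0503  0.032 ]]
0.1047759489144794 0.10423975440070934 0.14820744613946693 0.1492515443796899
[0.5339 0.0547 0.032 ] -8.86138726423014 hole [0.5657 0.0503 0.032 ] [0.5655 0.0498 0.032 ] grip [0.5939 0.0459 0.032 ] [0.5938 0.0453 0.032 ]
[1.47,0.06,0.1,0.1,-0,-0,0.47],
[1.48,0.06,0.1,0.1,-0,-0,0.47],
[1.47,0.07,0.1,0.1,-0,-0,0.47],
[1.48,0.06,0.09,0.1,-0,-0,0.47],
[1.47,0.06,0.1,0.1,-0,-0,0.47],
end [0.591 0.046 0.06 ] -8.560950563977777
```

```bash
python3 -c "
from h import *
plan([.5925,.0455,.06],-8.7,5,.47)"
```

```text
[1.47,0.09,0.1,0.1,-0,-0,0.47],
[1.48,0.1,0.11,0.2,-0,-0,0.47],
[1.47,0.09,0.1,0.1,-0,-0,0.47],
[1.48,0.09,0.11,0.1,-0,-0,0.47],
[1.47,0.1,0.1,0.1,-0,-0,0.47],
end [0.5925 0.0455 0.06  ] -8.660950563451392
```

Call:
drive_tool:
  plan:
    - [[1.4, 0.1, 0.1, 0.2, 0, 0, 0.47], [1.5, 0.1, 0.1, 0.1, 0, 0, 0.47], [1.5, 0.1, 0.1, 0.1, 0, 0, 0.47], [1.5, 0.1, 0.1, 0.1, 0, 0, 0.47], [1.4, 0.1, 0.1, 0.1, 0, 0, 0.47]]

```text
clock: 2.23
tcp_pos: [0.5931, 0.0454, 0.0601]
orientation: [0.461, 0.537, 0.461, -0.536]
wrist_force: [0.5, 0.9, 0.9]
finger_gap: 0.0401
```

```bash
python3 -c "
from h import *
import pickle
s,p,M=pose();print(s['clock'],p,yaw(M),s['finger_gap'])
pickle.dump(wristcam(),open('wc2.pkl','wb'))
snap('wrist','w2.png');plan([.5925,.0455,.016],-8.7,5,.47)"
```

```text
2.2333 [0.5931 0.0454 0.0601] -8.67975040481435 0.04008298262742797
[0.82,0.02,-0.01,-0,0,0,0.47],
[0.83,0.03,-0.01,-0,0,0.1,0.47],
[0.82,0.02,-0,-0,0,0,0.47],
[0.82,0.02,-0.01,-0,0,0.1,0.47],
[0.83,0.02,-0.01,-0,0,0,0.47],
end [0.5925 0.0455 0.016 ] -8.701626851316812
```

View pics/w2.png

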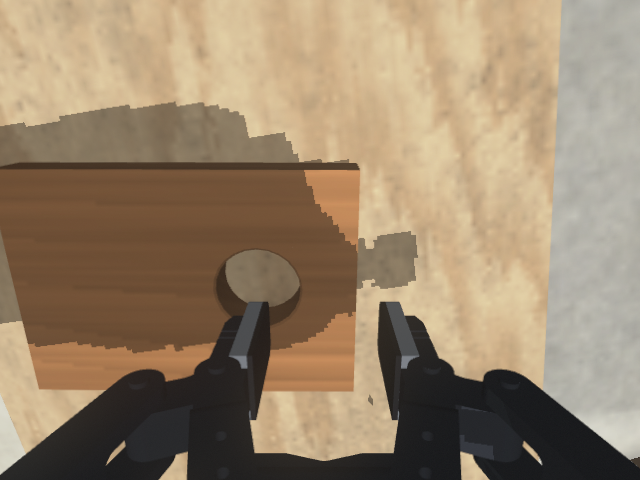

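```bash
python3 -c "
from h import *
import pickle
mc=pickle.load(open('wc2.pkl','rb'))
c=wpx([[259,286.5],[360,169],[354,391]],.032,mc);print(c)
u=np.array([np.cos(np.radians(-8.7)),np.sin(np.radians(-8.7)),0])
print('grip from hole',c[0]+.0286*u, 'from edge',(c[1]+c[2])/2-.0144*u)
"
```

```text
[[ 0.5664  0.051   0.032 ]
 [ 0.6158  0.0948  0.032 ]
 [ 0.6001 -0.0085  0.032 ]]
grip from hole [0.5947 0.0467 0.032 ] from edge [0.5937 0.0453 0.032 ]
```

Call:
drive_tool:
  plan:
    - [[0.8, 0.05, 0, 0, 0, 0, 0.47], [0.8, 0.05, 0, 0, 0, 0, 0.47], [0.8, 0.05, 0, 0, 0, 0, 0.47], [0.8, 0, 0, 0, 0, 0, 0.47], [0.8, 0, 0, 0, 0, 0, 0.47]]

```text
clock: 2.7
tcp_pos: [0.5952, 0.0442, 0.02]
orientation: [0.46, 0.537, 0.46, -0.537]
wrist_force: [0.1, 0.1, -0.7]
finger_gap: 0.0402
```

Call:
drive_tool:
  plan:
    - [[0.3, 0, 0, 0, 0, 0, 0.47], [0, 0, 0, 0, 0, 0, 0.47], [0, 0, 0, 0, 0, 0, 0.47], [0, 0, 0, 0, 0, 0, 0.47], [0, 0, 0, 0, 0, 0, 0.47]]

```text
clock: 3.12
tcp_pos: [0.5954, 0.044, 0.0178]
orientation: [0.46, 0.537, 0.46, -0.537]
wrist_force: [0.1, 0.5, 0.1]
finger_gap: 0.0404
```

Call:
drive_tool:
  plan:
    - [[0, 0, 0, 0, 0, 0, 0.2], [0, 0, 0, 0, 0, 0, 0.2], [0, 0, 0, 0, 0, 0, 0.2], [0, 0, 0, 0, 0, 0, 0.2], [0, 0, 0, 0, 0, 0, 0.2]]
  squeeze: 30

```text
clock: 3.53
tcp_pos: [0.5956, 0.0441, 0.0179]
orientation: [0.461, 0.537, 0.46, -0.536]
wrist_force: [0.4, 0.7, 4.7]
finger_gap: 0.0264
```

```bash
python3 -c "
from h import *
import pickle
s,p,M=pose();print(s['clock'],p,yaw(M),s['finger_gap'],s['wrist_force'])
snap('top','top3.png')
im=snap('wrist','w3.png')"
```

```text
3.5333 [0.5956 0.0441 0.0179] -8.787871923338455 0.02641332577543059 [0.4267 0.6547 4.6851]
```

View pics/w3.png

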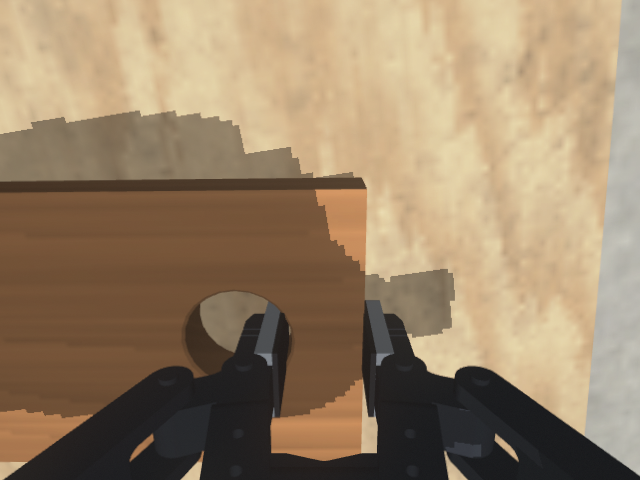

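```bash
python3 -c "
from h import *
plan([.56,.018,.0179],87.5,20,.2)"
```

```text
[-0,-0.16,0.16,-4.8,0,-0,0.2],
[-0,-0.16,0.14,-4.8,0,-0,0.2],
[-0,-0.18,0.13,-4.8,0,-0,0.2],
[-0,-0.19,0.11,-4.9,0,-0,0.2],
[-0,-0.2,0.09,-4.8,0,-0,0.2],
[-0,-0.21,0.08,-4.8,0,-0,0.2],
[-0,-0.21,0.06,-4.8,0,-0,0.2],
[-0,-0.22,0.05,-4.8,0,-0,0.2],
[-0,-0.22,0.02,-4.8,0,-0,0.2],
[-0,-0.22,0.01,-4.8,0,-0,0.2],
[-0,-0.22,-0.01,-4.9,0.1,-0,0.2],
[-0,-0.22,-0.03,-4.8,-0,-0,0.2],
[-0,-0.21,-0.05,-4.8,-0,-0,0.2],
[-0,-0.21,-0.07,-4.8,-0,-0,0.2],
[-0,-0.21,-0.08,-4.8,-0,-0.1,0.2],
[-0,-0.19,-0.11,-4.8,-0,0,0.2],
[-0,-0.19,-0.11,-4.8,-0,0,0.2],
[-0,-0.18,-0.13,-4.9,-0,0,0.2],
[-0,-0.16,-0.15,-4.8,-0,0,0.2],
[0,-0.15,-0.16,-4.8,-0,0,0.2],
end [0.56   0.018  0.0179] 87.51419742304675
```

Call:
drive_tool:
  plan:
    - [[0, -0.2, 0.2, -2, 0, 0, 0.2], [0, -0.2, 0.1, -4, 0, 0, 0.2], [0, -0.2, 0.1, -5, 0, 0, 0.2], [0, -0.2, 0.1, -5, 0, 0, 0.2], [0, -0.2, 0.1, -5, 0, 0, 0.2]]

```text
clock: 4.05
tcp_pos: [0.5851, 0.0389, 0.0179]
orientation: [0.551, 0.443, 0.551, -0.442]
wrist_force: [-0.5, 2.5, 4.8]
finger_gap: 0.0265
```

```bash
python3 -c "
from h import *
s,p,M=pose();print(s['clock'],p,yaw(M),s['finger_gap'],s['wrist_force'],s['ft_torque'])
snap('wrist','w4.png')"
```

```text
4.05 [0.5851 0.0389 0.0179] 12.46612256313928 0.026547602310470934 [-0.489   2.4725  4.7776] [ 0.3339 -0.1627 -0.1417]
```

View pics/w4.png

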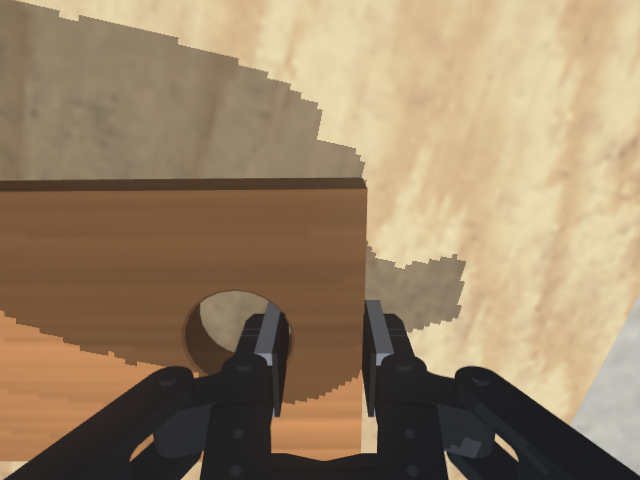

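The grip holds and the panel turns rigidly with the gripper. I'll keep turning.

Call:
drive_tool:
  plan:
    - [[0, -0.2, 0, -5, 0, 0, 0.2], [0, -0.2, 0, -5, 0, 0, 0.2], [0, -0.2, 0, -5, 0, 0, 0.2], [0, -0.2, 0, -5, 0, 0, 0.2], [0, -0.2, 0, -5, 0, 0, 0.2]]

```text
clock: 4.52
tcp_pos: [0.5757, 0.0351, 0.0179]
orientation: [0.634, 0.313, 0.634, -0.312]
wrist_force: [-0.0, 0.6, 5.8]
finger_gap: 0.0263
```

Call:
drive_tool:
  plan:
    - [[0, -0.2, 0, -5, 0, 0, 0.2], [0, -0.2, 0, -5, 0, 0, 0.2], [0, -0.2, 0, -5, 0, 0, 0.2], [0, -0.2, -0.1, -5, 0, 0, 0.2], [0, -0.2, -0.1, -5, 0, 0, 0.2]]

```text
clock: 4.93
tcp_pos: [0.5673, 0.0289, 0.0179]
orientation: [0.687, 0.169, 0.687, -0.168]
wrist_force: [-0.4, 1.2, 6.2]
finger_gap: 0.0265
```

Call:
drive_tool:
  plan:
    - [[0, -0.1, -0.1, -5, 0, 0, 0.2], [0, -0.1, -0.1, -5, 0, 0, 0.2], [0, -0.1, -0.1, -5, 0, 0, 0.2], [0, -0.1, -0.1, -5, 0, 0, 0.2], [0, 0, 0, -4, 0, 0, 0.2]]

```text
clock: 5.35
tcp_pos: [0.5617, 0.0262, 0.0179]
orientation: [0.707, 0.022, 0.707, -0.022]
wrist_force: [-1.9, -0.9, 7.9]
finger_gap: 0.0263
```

```bash
python3 -c "
from h import *
s,p,M=pose();print(s['clock'],p,yaw(M),s['finger_gap'],s['wrist_force'],s['ft_torque'])
snap('top','top5.png');im=snap('side','side5.png')
im=cv2.imread('pics/top5.png');cv2.imwrite('pics/t5z.png',cv2.resize(im[160:310,260:440],None,fx=4,fy=4,interpolation=cv2.INTER_CUBIC))
im=cv2.imread('pics/side5.png');cv2.imwrite('pics/s5z.png',cv2.resize(im[190:350,240:470],None,fx=3.4,fy=3.4,interpolation=cv2.INTER_CUBIC))"
```

```text
5.35 [0.5617 0.0262 0.0179] 86.43337921471006 0.026341822947515355 [-1.9057 -0.926   7.8837] [ 0.0513  0.2805 -0.1573]
```

View pics/t5z.png

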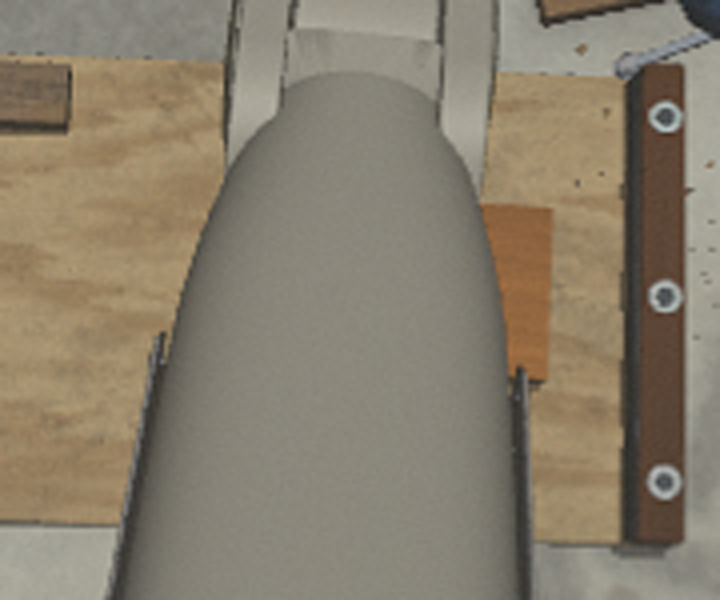

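View pics/s5z.png

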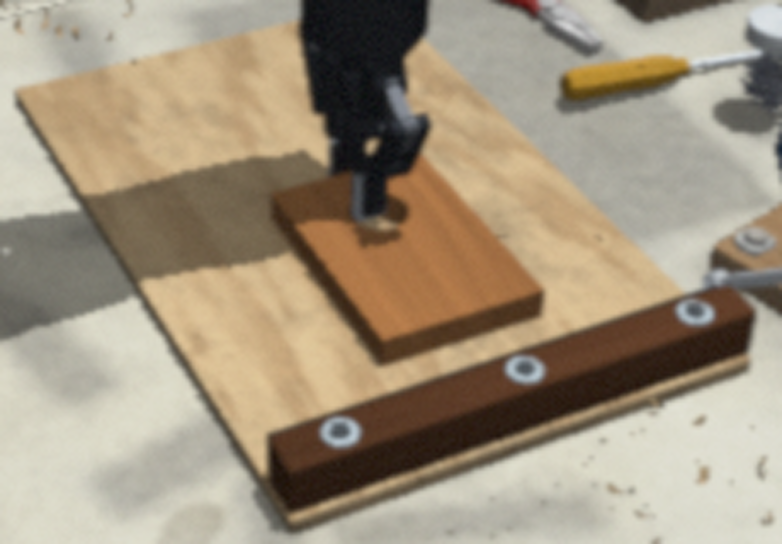

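```bash
python3 -c "
from h import *
f=lambda q:np.array(q)/4+[260-.4,160-.4]
def a(q,z):
    c=topx('top',f(q),z);d=c[0]-c[1];print(c[:,:2].tolist(),np.degrees(np.arctan2(d[1],d[0])),np.linalg.norm(d))
a([[552.5,208],[547,381]],.032)
a([[627,78],[621,545]],.012)
a([[642,68],[637,543]],.046)
a([[685,68],[684,543]],.046)
a([[666,117],[664,482]],.046)
# gradient fit of bar/strip edge & board end
im=cv2.imread('pics/top0.png').astype(float)
def edge(x0,x1,ys,z,pol,ch=2):
    pts=[]
    for y in ys:
        g=np.diff(cv2.GaussianBlur(im[:,:,ch],(3,3),0)[y,x0:x1])*pol
        k=g.argmax()
        if 0<k<len(g)-1:
            o=(g[k-1]-g[k+1])/(2*(g[k-1]-2*g[k]+g[k+1])); pts.append([x0+k+o+.5,y])
    w=topx('top',pts,z);l=cv2.fitLine(w[:,:2].astype(np.float32),cv2.DIST_HUBER,0,.001,.001).ravel();print('edge',np.degrees(np.arctan(l[1]/l[0])),l[2:],len(pts))
edge(408,419,range(185,290),.012,-1)
edge(415,424,range(185,290),.046,1)
edge(426,436,range(185,290),.046,1)
edge(240,255,range(195,285),.012,1)
"
```

```text
[[0.6038341606744327, -0.11230814769049059], [0.49849945148396907, -0.10660875611235425]] -3.097107993728263 0.10548878625048486
[[0.6915737321737547, -0.16388779171016116], [0.4025985885141812, -0.15180985077391357]] -2.3933287013927833 0.2892274369943672
[[0.687627380404491, -0.16662540932666015], [0.4018123303607036, -0.15492419679331143]] -2.3443688756092484 0.286054472445867
[[0.6877948489632517, -0.19278883459765472], [0.40179943990685607, -0.182331518828183]] -2.094065966014827 0.28618652912818504
[[0.6570422921985839, -0.1801173844904207], [0.4372396251533235, -0.17170735293392914]] -2.1911671299163813 0.21996349940613052
edge -2.3145747 [ 0.504 -0.155] 105
edge -2.585734 [ 0.5815 -0.1631] 96
edge -2.0205283 [ 0.5324 -0.1872] 105
edge -1.4370161 [0.527  0.2478] 87
```

Call:
drive_tool:
  plan:
    - [[-0.03, -0.5, 0, -0.5, 0, 0, 0.2], [0, -1, 0, -0.5, 0, 0, 0.2], [0, -1, 0, -0.3, 0, 0, 0.2], [0, -1, 0, 0, 0, 0, 0.2], [0, -0.5, 0, 0, 0, 0, 0.2]]

```text
clock: 5.87
tcp_pos: [0.56, -0.0138, 0.0179]
orientation: [0.707, 0.016, 0.707, -0.015]
wrist_force: [-0.4, 4.7, 5.4]
finger_gap: 0.0261
```

```bash
python3 -c "
from h import *
s,p,M=pose();print(s['clock'],p,yaw(M),s['finger_gap'],s['wrist_force'],s['ft_torque'])
snap('top','top6.png');im=snap('side','side6.png')
im=cv2.imread('pics/top6.png');cv2.imwrite('pics/t6z.png',cv2.resize(im[160:310,360:440],None,fx=4,fy=4,interpolation=cv2.INTER_CUBIC))
im=cv2.imread('pics/side6.png');cv2.imwrite('pics/s6z.png',cv2.resize(im[190:350,240:470],None,fx=3.4,fy=3.4,interpolation=cv2.INTER_CUBIC))"
```

```text
5.8667 [ 0.56   -0.0138  0.0179] 87.52362421820024 0.026138160587013456 [-0.3815  4.7298  5.3939] [ 0.9542 -0.094   0.0071]
```

View pics/t6z.png

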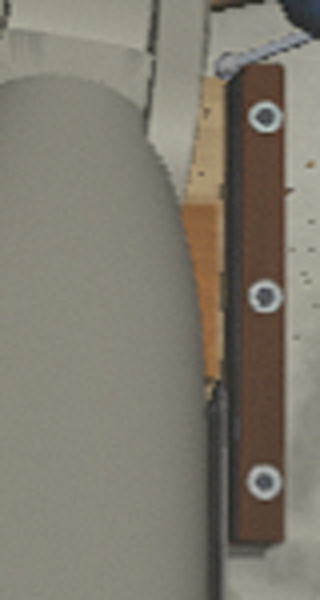

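View pics/s6z.png

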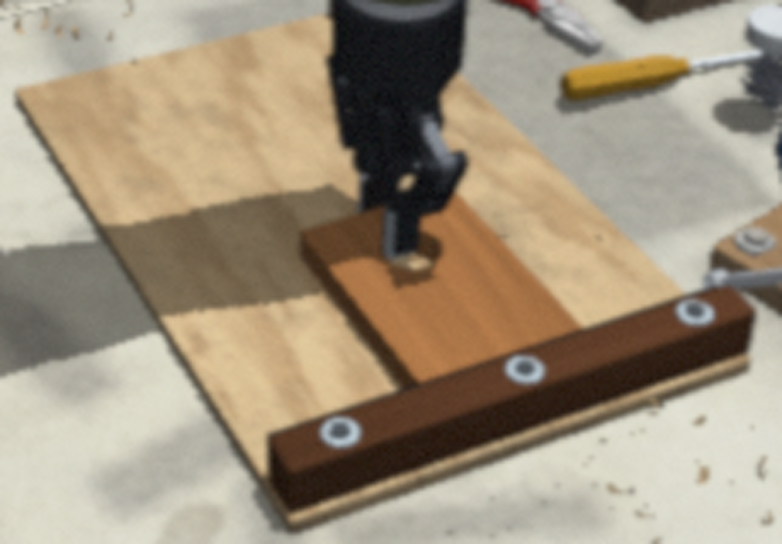

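Call:
drive_tool:
  plan:
    - [[0, -0.1, 0, 0, 0, 0, 0.2], [0, -0.1, 0, 0, 0, 0, 0.2], [0, -0.1, 0, 0, 0, 0, 0.2], [0, -0.1, 0, 0, 0, 0, 0.2], [0, -0.1, 0, 0, 0, 0, 0.2]]

```text
clock: 6.38
tcp_pos: [0.5598, -0.018, 0.0179]
orientation: [0.707, 0.016, 0.707, -0.014]
wrist_force: [0.3, 4.9, 5.7]
finger_gap: 0.0266
```

Call:
drive_tool:
  plan:
    - [[0, -0.05, 0, 0, 0, 0, 0.2], [0, -0.05, 0, 0, 0, 0, 0.2], [0, -0.05, 0, 0, 0, 0, 0.2], [0, -0.05, 0, 0, 0, 0, 0.2], [0, 0, 0, 0, 0, 0, 0.2]]

```text
clock: 6.8
tcp_pos: [0.5597, -0.02, 0.0179]
orientation: [0.707, 0.016, 0.707, -0.014]
wrist_force: [0.2, 4.2, 4.9]
finger_gap: 0.0261
```

Call:
drive_tool:
  plan:
    - [[0, -0.05, 0, 0, 0, 0, 0.2], [0, -0.05, 0, 0, 0, 0, 0.2], [0, 0, 0, 0, 0, 0, 0.2], [0, 0, 0, 0, 0, 0, 0.2], [0, 0, 0, 0, 0, 0, 0.2]]

```text
clock: 7.22
tcp_pos: [0.5597, -0.021, 0.0179]
orientation: [0.707, 0.016, 0.707, -0.014]
wrist_force: [0.1, 3.6, 5.1]
finger_gap: 0.0264
```

Call:
drive_tool:
  plan:
    - [[0, -0.05, 0, 0, 0, 0, 0.2], [0, -0.05, 0, 0, 0, 0, 0.2], [0, 0, 0, 0, 0, 0, 0.2], [0, 0, 0, 0, 0, 0, 0.2], [0, 0, 0, 0, 0, 0, 0.2]]

```text
clock: 7.63
tcp_pos: [0.5596, -0.0218, 0.0179]
orientation: [0.707, 0.016, 0.707, -0.014]
wrist_force: [-0.8, 4.7, 5.5]
finger_gap: 0.0262
```

Call:
drive_tool:
  plan:
    - [[0, -0.05, 0, 0, 0, 0, 0.2], [0, -0.05, 0, 0, 0, 0, 0.2], [0, 0, 0, 0, 0, 0, 0.2], [0, 0, 0, 0, 0, 0, 0.2], [0, 0, 0, 0, 0, 0, 0.2]]

```text
clock: 8.05
tcp_pos: [0.5596, -0.0218, 0.0179]
orientation: [0.707, 0.016, 0.707, -0.013]
wrist_force: [1.1, 7.0, 6.7]
finger_gap: 0.0261
```

```bash
cat > look.py <<'E'
import sys
from h import *
n=sys.argv[1]
s,p,M=pose();print(s['clock'],p,yaw(M),s['finger_gap'],s['wrist_force'],s['ft_torque'])
t=snap('top',f'top{n}.png');i=snap('side',f'side{n}.png')
z=lambda a,f:cv2.resize(np.ascontiguousarray(a[:,:,::-1]),None,fx=f,fy=f,interpolation=cv2.INTER_CUBIC)
a=z(t[195:275,380:430],6);b=z(i[250:335,335:465],3.69)
h=max(a.shape[0],b.shape[0]);o=np.zeros((h,a.shape[1]+b.shape[1],3),np.uint8);o[:a.shape[0],:a.shape[1]]=a;o[:b.shape[0],a.shape[1]:]=b
cv2.imwrite(f'pics/m{n}.png',o)
E
python3 look.py 7
```

```text
8.05 [ 0.5596 -0.0218  0.0179] 87.5986291989114 0.026147459924411504 [1.075  7.0174 6.744 ] [ 1.5423 -0.1698 -0.0108]
```

View pics/m7.png

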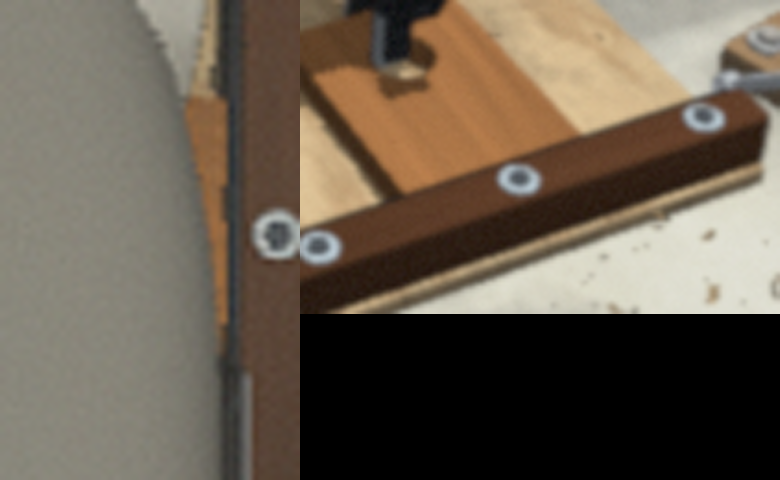

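Call:
drive_tool:
  plan:
    - [[0, -0.05, 0, 0, 0, 0, 0.2], [0, -0.05, 0, 0, 0, 0, 0.2], [0, 0, 0, 0, 0, 0, 0.2], [0, 0, 0, 0, 0, 0, 0.2], [0, 0, 0, 0, 0, 0, 0.2]]

```text
clock: 8.57
tcp_pos: [0.5597, -0.0219, 0.0179]
orientation: [0.707, 0.017, 0.707, -0.012]
wrist_force: [1.4, 10.9, 7.1]
finger_gap: 0.0266
```

Call:
drive_tool:
  plan:
    - [[0, -0.05, 0, 0, 0, 0, 0.2], [0, -0.05, 0, 0, 0, 0, 0.2], [0, 0, 0, 0, 0, 0, 0.2], [0, 0, 0, 0, 0, 0, 0.2], [0, 0, 0, 0, 0, 0, 0.2]]

```text
clock: 8.98
tcp_pos: [0.5597, -0.0219, 0.0178]
orientation: [0.707, 0.017, 0.707, -0.012]
wrist_force: [1.9, 13.2, 5.8]
finger_gap: 0.0266
```

```bash
python3 -c "
from h import *
s,p,M=pose();print(s['clock'],p,yaw(M),s['finger_gap'],s['wrist_force'],s['ft_torque'])"
```

```text
8.9833 [ 0.5597 -0.0219  0.0178] 87.67276080713698 0.026553940689114125 [ 1.9023 13.1707  5.786 ] [ 2.7352 -0.3664 -0.1163]
```

Call:
drive_tool:
  plan:
    - [[0, 0.05, 0, 0, 0, 0, 0.2], [0, 0.05, 0, 0, 0, 0, 0.2], [0, 0.05, 0, 0, 0, 0, 0.2], [0, 0, 0, 0, 0, 0, 0.2], [0, 0, 0, 0, 0, 0, 0.2]]

```text
clock: 9.4
tcp_pos: [0.5597, -0.0219, 0.0179]
orientation: [0.707, 0.016, 0.707, -0.013]
wrist_force: [2.0, 10.9, 5.7]
finger_gap: 0.0266
```

Call:
drive_tool:
  plan:
    - [[0, 0, 0, 0, 0, 0, 0.38], [0, 0, 0, 0, 0, 0, 0.42], [0, 0, 0, 0, 0, 0, 0.45], [0, 0, 0, 0, 0, 0, 0.45], [0, 0, 0, 0, 0, 0, 0.45]]

```text
clock: 9.82
tcp_pos: [0.5591, -0.0245, 0.0173]
orientation: [0.707, 0.015, 0.707, -0.016]
wrist_force: [-0.7, 0.4, -0.4]
finger_gap: 0.0384
```

```bash
python3 look.py 8; python3 -c "
from h import *
import pickle
pickle.dump(wristcam(),open('wc8.pkl','wb'));snap('wrist','w8.png')"
```

```text
9.8167 [ 0.5591 -0.0245  0.0173] 87.48717468055963 0.03839302326858735 [-0.6625  0.4037 -0.4376] [ 0.0021 -0.0131  0.0164]
```

View pics/w8.png

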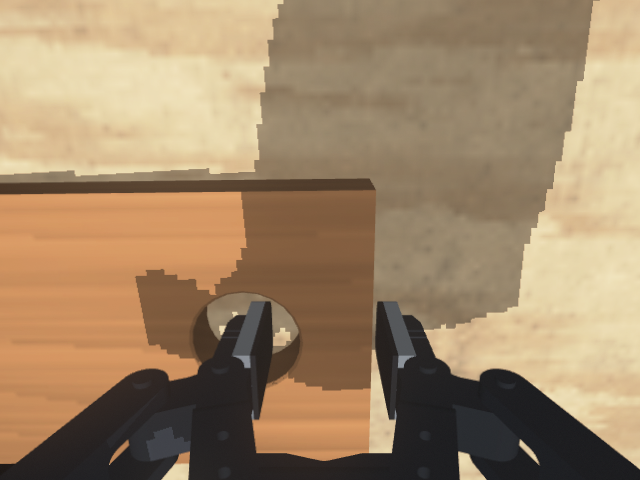

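View pics/m8.png

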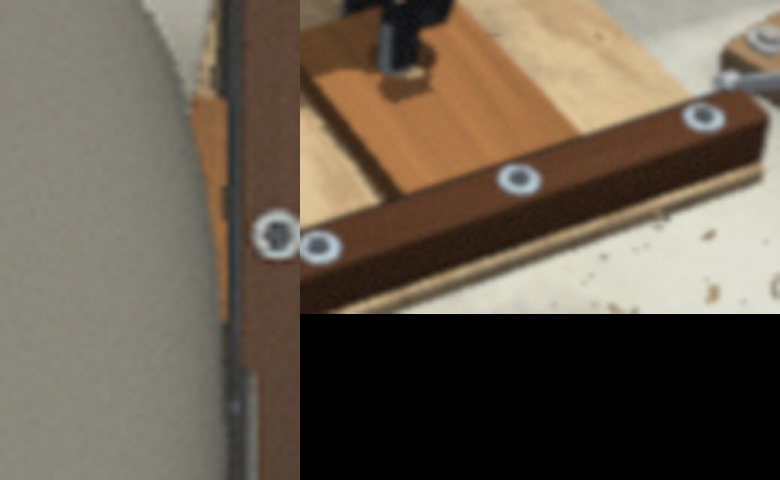

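Call:
drive_tool:
  plan:
    - [[-0.5, 0, 0, 0, 0, 0, 0.45], [-1, 0.1, 0, 0, 0, 0, 0.45], [-1.5, 0, 0, 0, 0, 0, 0.45], [-2, 0, 0, 0, 0, 0, 0.45], [-2.5, 0, 0, 0, 0, 0, 0.45]]

```text
clock: 10.38
tcp_pos: [0.5586, -0.023, 0.0932]
orientation: [0.706, 0.015, 0.708, -0.015]
wrist_force: [0.1, -1.0, 1.1]
finger_gap: 0.0386
```

Call:
drive_tool:
  plan:
    - [[0, 3, 0, 0, 0, 0, 0], [0, 4, 0, 0, 0, 0, 0], [0, 4, 0, 0, 0, 0, 0], [0, 4, 0, 0, 0, 0, 0], [0, 3, 0, 0, 0, 0, 0]]

```text
clock: 10.8
tcp_pos: [0.5675, 0.1594, 0.0941]
orientation: [0.708, 0.015, 0.706, -0.015]
wrist_force: [0.4, -0.6, 0.7]
finger_gap: 0.0001
```

```bash
python3 look.py 9
```

```text
10.8 [0.5675 0.1594 0.0941] 87.5728430422199 5.677879770811002e-05 [ 0.4071 -0.5638  0.6873] [-0.0556  0.0074  0.0039]
```

View pics/top9.png

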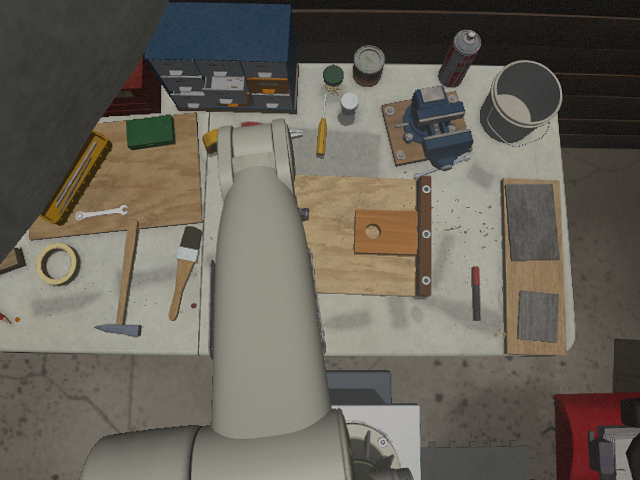

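View pics/m9.png

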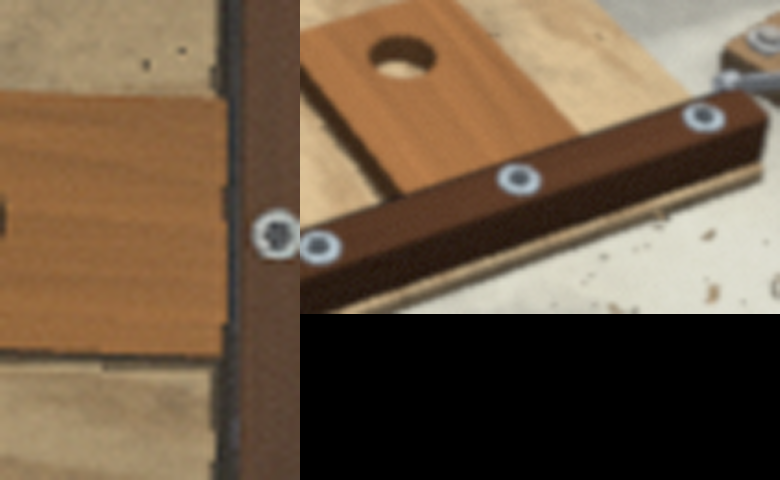

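```bash
python3 -c "
import cv2
im=cv2.imread('pics/top9.png')
cv2.imwrite('pics/z9.png',cv2.resize(im[200:265,345:435],None,fx=8,fy=8,interpolation=cv2.INTER_CUBIC))"
```

```text
(no output)
```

View pics/z9.png

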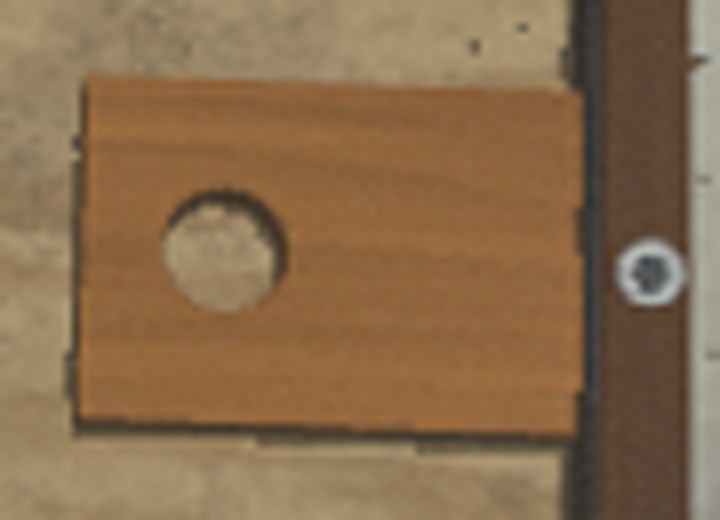

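```bash
python3 -c "
from h import *
c=topx('top',np.array([[86,75],[583,93],[577,436],[78,420],[226,251]])/8+[345-.44,200-.44],.032);print(c)
h=c[4];c=c[:4];u=c[0]+c[3]-c[1]-c[2];v=c[0]+c[1]-c[2]-c[3];d=lambda w:np.degrees(np.arctan2(w[1],w[0]))
print('yaw y-90',d(u)-90,'x',d(v),c.mean(0),'ends',(c[0]+c[3])/2,(c[1]+c[2])/2)
im=cv2.imread('pics/top9.png').astype(float)
def fit(n,pts,z):
    w=topx('top',pts,z);l=cv2.fitLine(w[:,:2].astype(np.float32),cv2.DIST_HUBER,0,.001,.001).ravel();print(n,np.degrees(np.arctan2(l[1],l[0])),l[2:],len(pts))
def ed(n,ys,x0,x1,z,pol,ch=2,T=False):
    a=cv2.GaussianBlur(im[:,:,ch],(3,3),0);a=a.T if T else a;pts=[]
    for y in ys:
        g=np.diff(a[y,x0:x1])*pol;k=g.argmax()
        if 0<k<len(g)-1:
            o=(g[k-1]-g[k+1])/(2*(g[k-1]-2*g[k]+g[k+1]));q=[x0+k+o+.5,y];pts.append(q[::-1] if T else q)
    fit(n,pts,z)
ed('far side',range(360,413),204,217,.032,1,2,True)
ed('near side',range(360,413),247,258,.032,-1,2,True)
ed('bottom/bar',range(215,251),412,422,.032,-1)
ed('top end',range(213,250),350,360,.032,1,2)
ed('top end b',range(213,250),350,360,.032,-1,0)
plan([.561,.032,.094],87.7,5,0)
"
```

```text
[[ 0.6101 -0.0099  0.032 ]
 [ 0.6051 -0.1601  0.032 ]
 [ 0.5005 -0.1552  0.032 ]
 [ 0.505  -0.0067  0.032 ]
 [ 0.5562 -0.0514  0.032 ]]
yaw y-90 -1.8198370451772092 x -2.229816986280291 [ 0.5551 -0.083   0.032 ] ends [ 0.5575 -0.0083  0.032 ] [ 0.5528 -0.1576  0.032 ]
far side 89.569336 [ 0.597  -0.0585] 29
near side 88.05753 [ 0.5039 -0.0821] 53
bottom/bar -1.863046 [ 0.544  -0.1578] 36
top end -2.3937342 [ 0.5583 -0.0097] 37
top end b -2.311017 [ 0.5635 -0.0053] 37
[-0.01,-2.59,-0.03,0,0,-0,0],
[-0,-2.58,-0.04,0.1,0,-0,0],
[-0.01,-2.59,-0.02,-0,0.1,-0.1,0],
[-0,-2.58,-0.03,0,-0,0,0],
[-0.01,-2.59,-0.03,0.1,0,0,0],
end [0.561 0.032 0.094] 87.65210292700712
```

Call:
drive_tool:
  plan:
    - [[0, -2.5, 0, 0, 0, 0, 0], [0, -2.5, 0, 0, 0, 0, 0], [0, -2.5, 0, 0, 0, 0, 0], [0, -2.5, 0, 0, 0, 0, 0], [0, -2.5, 0, 0, 0, 0, 0]]

```text
clock: 11.32
tcp_pos: [0.5618, 0.03, 0.0935]
orientation: [0.707, 0.015, 0.707, -0.016]
wrist_force: [0.0, 0.2, 0.2]
finger_gap: 0.0001
```

Call:
drive_tool:
  plan:
    - [[1, 0, 0, 0, 0, 0, 0], [1.5, 0, 0, 0, 0, 0, 0], [1.5, 0, 0, 0, 0, 0, 0], [1.5, 0, 0, 0, 0, 0, 0], [1.3, 0, 0, 0, 0, 0, 0]]

```text
clock: 11.73
tcp_pos: [0.5617, 0.0313, 0.0241]
orientation: [0.707, 0.016, 0.707, -0.016]
wrist_force: [-0.5, -0.3, -0.2]
finger_gap: 0.0
```

```bash
python3 look.py 10; python3 -c "
from h import *
plan([.559,.009,.024],87.7,5,0)"
```

```text
11.7333 [0.5617 0.0313 0.0241] 87.47012164459278 2.1960327879156375e-05 [-0.5262 -0.3492 -0.2365] [ 0.0441 -0.0085 -0.0078]
[-0.02,-0.45,0,-0,-0,-0,0],
[-0.03,-0.46,0,-0.1,-0.1,-0,0],
[-0.02,-0.45,0,-0,-0,-0,0],
[-0.03,-0.45,0.01,-0.1,-0.1,-0,0],
[-0.02,-0.45,-0,-0,-0,-0,0],
end [0.559 0.009 0.024] 87.68178983732979
```

View pics/side10.png

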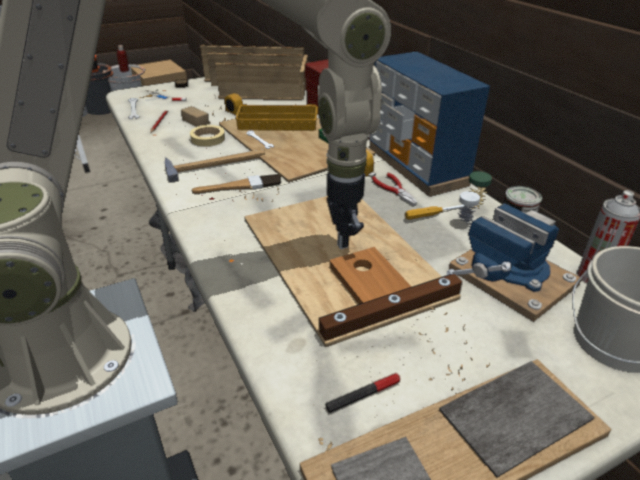

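Call:
drive_tool:
  plan:
    - [[0, -0.4, -0.1, 0, 0, 0, 0], [0, -0.4, -0.1, 0, 0, 0, 0], [0, -0.4, 0, 0, 0, 0, 0], [0, -0.3, 0, 0, 0, 0, 0], [0, -0.2, 0, 0, 0, 0, 0]]

```text
clock: 12.25
tcp_pos: [0.5597, 0.0142, 0.0254]
orientation: [0.707, 0.016, 0.706, -0.016]
wrist_force: [-0.1, -0.8, 0.3]
finger_gap: 0.0003
```

Call:
drive_tool:
  plan:
    - [[0, -0.1, 0, 0, 0, 0, 0], [0, -0.1, 0, 0, 0, 0, 0], [0, -0.1, 0, 0, 0, 0, 0], [0, -0.1, 0, 0, 0, 0, 0], [0, -0.1, 0, 0, 0, 0, 0]]

```text
clock: 12.67
tcp_pos: [0.5589, 0.0098, 0.0246]
orientation: [0.707, 0.015, 0.707, -0.015]
wrist_force: [0.1, 0.2, -0.4]
finger_gap: -0.0
```

Call:
drive_tool:
  plan:
    - [[0, -0.1, 0, 0, 0, 0, 0], [0, -0.1, 0, 0, 0, 0, 0], [0, -0.1, 0, 0, 0, 0, 0], [0, 0, 0, 0, 0, 0, 0], [0, 0, 0, 0, 0, 0, 0]]

```text
clock: 13.08
tcp_pos: [0.5588, 0.0068, 0.0246]
orientation: [0.707, 0.015, 0.707, -0.015]
wrist_force: [-0.5, 0.6, -0.5]
finger_gap: 0.0002
```

Call:
drive_tool:
  plan:
    - [[0, -0.1, 0, 0, 0, 0, 0], [0, -0.1, 0, 0, 0, 0, 0], [0, -0.1, 0, 0, 0, 0, 0], [0, 0, 0, 0, 0, 0, 0], [0, 0, 0, 0, 0, 0, 0]]

```text
clock: 13.5
tcp_pos: [0.5587, 0.0038, 0.0246]
orientation: [0.707, 0.015, 0.707, -0.015]
wrist_force: [-0.6, 0.1, 0.4]
finger_gap: 0.0001
```

Call:
drive_tool:
  plan:
    - [[0, -0.1, 0, 0, 0, 0, 0], [0, -0.1, 0, 0, 0, 0, 0], [0, 0, 0, 0, 0, 0, 0], [0, 0, 0, 0, 0, 0, 0], [0, 0, 0, 0, 0, 0, 0]]

```text
clock: 13.92
tcp_pos: [0.559, 0.0033, 0.0247]
orientation: [0.707, 0.016, 0.707, -0.014]
wrist_force: [1.8, 7.0, -0.8]
finger_gap: 0.0001
```

Call:
drive_tool:
  plan:
    - [[0, -0.1, 0, 0, 0, 0, 0], [0, -0.1, 0, 0, 0, 0, 0], [0, 0, 0, 0, 0, 0, 0], [0, 0, 0, 0, 0, 0, 0], [0, 0, 0, 0, 0, 0, 0]]

```text
clock: 14.33
tcp_pos: [0.559, 0.0029, 0.0247]
orientation: [0.707, 0.017, 0.707, -0.012]
wrist_force: [1.7, 11.2, 0.3]
finger_gap: 0.0002
```

Call:
drive_tool:
  plan:
    - [[0, -0.1, 0, 0, 0, 0, 0], [0, -0.1, 0, 0, 0, 0, 0], [0, 0, 0, 0, 0, 0, 0], [0, 0, 0, 0, 0, 0, 0], [0, 0, 0, 0, 0, 0, 0]]

```text
clock: 14.75
tcp_pos: [0.559, 0.0027, 0.0247]
orientation: [0.707, 0.018, 0.706, -0.011]
wrist_force: [2.2, 17.0, 0.6]
finger_gap: 0.0
```

```bash
python3 -c "
from h import *
s,p,M=pose();print(s['clock'],p,yaw(M),s['wrist_force'],s['ft_torque'])"
```

```text
14.75 [0.559  0.0027 0.0247] 87.721772118479 [ 2.1533 16.9827  0.5732] [ 3.4223 -0.5696  0.0234]
```

Call:
drive_tool:
  plan:
    - [[0, 0.2, 0, 0, 0, 0, 0], [0, 0.4, 0, 0, 0, 0, 0], [0, 0.4, 0, 0, 0, 0, 0], [0, 0.6, 0, 0, 0, 0, 0], [0, 0.8, 0, 0, 0, 0, 0]]

```text
clock: 15.17
tcp_pos: [0.5594, 0.0217, 0.0246]
orientation: [0.707, 0.016, 0.707, -0.016]
wrist_force: [0.2, 0.7, 0.2]
finger_gap: 0.0
```

Call:
drive_tool:
  plan:
    - [[0, 1, 0, 0, 0, 0, 0], [-2, 1, 0, 0, 0, 0, 0], [-3, 2, 0, 0, 0, 0, 0], [-3, 3, 0, 0, 0, 0, 0], [0, 4, 0, 0, 0, 0, 0]]

```text
clock: 15.58
tcp_pos: [0.568, 0.1314, 0.1102]
orientation: [0.71, 0.017, 0.704, -0.016]
wrist_force: [1.7, -0.1, 0.9]
finger_gap: 0.0002
```

Call:
drive_tool:
  plan:
    - [[0, 4, 0, 0, 0, 0, 0], [0, 4, 0, 0, 0, 0, 0], [0, 2, 0, 0, 0, 0, 0], [0, 0, 0, 0, 0, 0, 0], [0, 0, 0, 0, 0, 0, 0]]

```text
clock: 16.0
tcp_pos: [0.568, 0.2328, 0.1038]
orientation: [0.707, 0.014, 0.707, -0.014]
wrist_force: [-0.1, -0.2, 0.3]
finger_gap: 0.0
```

```bash
python3 look.py 11;python3 -c "
import cv2
im=cv2.imread('pics/top11.png')
cv2.imwrite('pics/z11.png',cv2.resize(im[200:265,345:435],None,fx=8,fy=8,interpolation=cv2.INTER_CUBIC))"
```

```text
16.0 [0.568  0.2328 0.1038] 87.68618191308921 4.54213627992443e-05 [-0.077  -0.242   0.3444] [-0.0235 -0.0026 -0.0044]
```

View pics/z11.png

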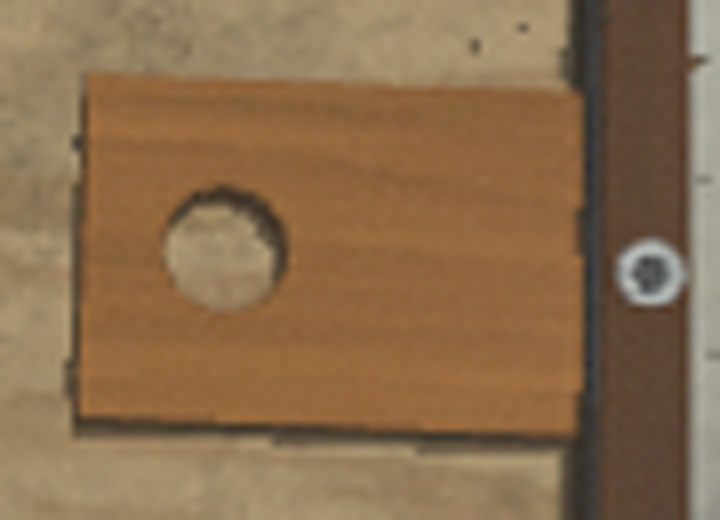

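View pics/side11.png

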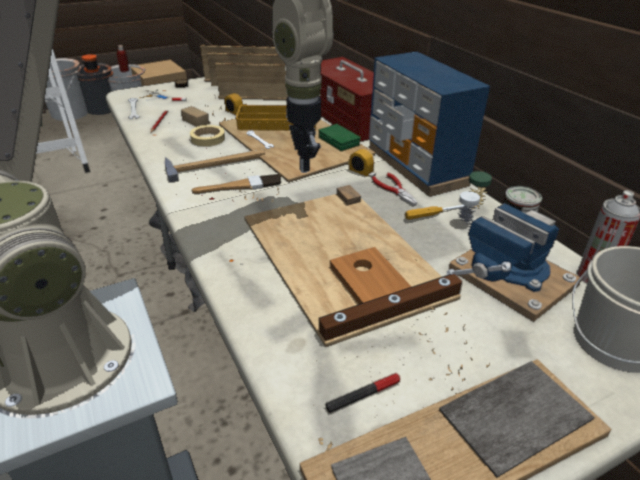

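View pics/top11.png

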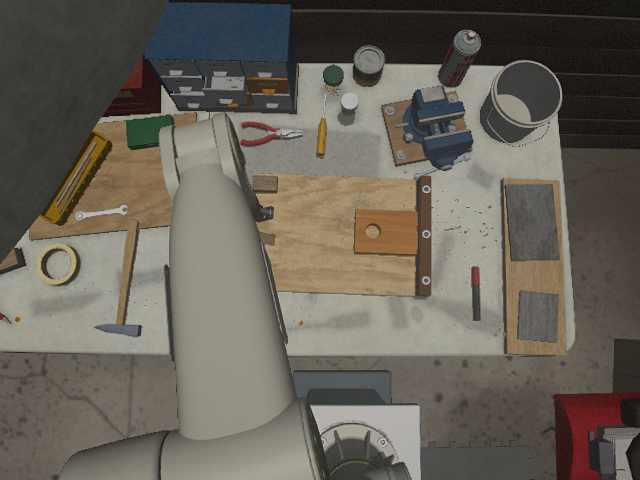

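The panel sits against the bar from about row 211 to 254 px, and no light board shows between edge and strip. The off-cut (265,184), the marker and the brush are where they were. The arm is clear at z≈0.10, so I'm handing in.

```bash
python3 -c "
from h import *
s=env.get_state();print(s['clock'],s['wrist_force'],abs(s['qvel']).max());print(env.hand_in())"
```

```text
16.1 [-0.4207 -0.6212  0.7942] 0.021731614319244096
the job is handed in; nothing more can be done
None
```

The panel's bottom edge now sits flush against the bar's abrasive face as far as the cameras show. I handed the job in at about 16 s of the 51 s allowed.

**What I did:** I gripped the panel between the entrance hole and its top end, then turned it about 96° flat on the board. I slid it to the bar until the push force rose to 13 N and the panel stopped moving. After letting go, I pushed once more on the middle of the top end with shut fingers, up to 17 N. The arm then moved clear.

**Last checks:**
- **Fit:** In the last top view no board shows between the panel's edge and the abrasive strip.
- **Angle:** Measured just before the last push, the bottom edge ran at about −1.9° to −2.2°. The bar runs at about −2.0° to −2.6°, so the two agree within measuring error. I did not repeat the angle measurement after that push.
- **Bystanders:** The off-cut and marker had not moved in the last top and side views. The brush was hidden in the top view, but the side view shows it in place.

**Checks that disagreed:**
- **Bar position:** The strip's lower and upper edges gave positions about 5 mm apart in the top view, so I relied on contact force to judge when the panel touched the bar.
- **Panel edge:** One automatic edge fit on the panel's far long side was off by about 1.7°. It used few points, so I set it aside.

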